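# Hold the curing lamp over a dial on its rail

## Task

The dial in the carrier has just been lacquered and is still wet: without touching the dial and keeping it level, put the carrier on the bed of the curing fixture and slide it along the rail until it is fully home against the end stop and the spring plunger has caught in its notch, then let go of it. Then lift the curing lamp out of its dock, carry it over the jars without knocking anything, and stop with it upright and centred over the dial, its rim about 10 mm above the dial and touching nothing. Finish there, still holding the lamp in the gripper; do not put it down.

Things in the scene. Friction and masses are not known exactly. Their poses are not given: they have to be found in the camera images.
- carrier_pull (a point): Middle of the upright pull at the rear of the loose aluminium dial carrier, 25 mm above the carrier's underside: a grooved fin 12 mm thick (y), 32 mm long (x) and 36 mm high, top 38 mm above the underside; grasp it across its thickness. x points to the carrier's front, the end that goes onto the rail first; z up. The carrier's front face is 81 mm ahead of this point.
- carrier: The dial carrier (0.15 kg), standing on the bench; origin on the centre line of its underside, level with the notch, 48 mm ahead of and 25 mm below carrier_pull; x to its front, z up. Block 60 mm long (x, -27 to +33), 50 wide, 16 high; a T-shaped channel along its underside takes the rail, 1.5 mm play each side; a V notch in its left side (+y) takes the plunger.
- dial_face (a point): Centre of the wet white dial, on the upper face of the round brass dial holder (41 mm across, 6 mm thick) fixed on top of the carrier. It lies 8 mm ahead of the carrier's origin (56 mm ahead of carrier_pull) and 22 mm above the carrier's underside. Axes as the carrier.
- dial: The brass dial holder with the wet dial, fixed on the carrier; nothing may touch it. Origin at the centre of its underside, 6 mm below dial_face.
- curing_rail: The curing fixture, fixed on the bench: dark steel bed 170 mm long (x), 94 mm wide, 8 mm thick; on its far part a steel T-rail 26 mm wide, 9.5 mm high, 54 mm long, its nose tapering to 12 mm; an aluminium end stop behind it. Origin under the bed on the rail's centre line, 40 mm before rail_home; x is the sliding direction, roughly away from the robot, z up.
- rail_start (a point): Point on the upper face of the bed (8 mm above the bench), on the rail's centre line, where the carrier's origin lies when the carrier is set down on the free front part of the bed with its front face 16 mm short of the rail's nose. 70 mm before rail_home; axes as the fixture. The bed's front edge is 55 mm before this point.
- rail_home (a point): Point on the upper face of the bed (8 mm above the bench), on the rail's centre line, where the carrier's origin lies when the carrier is fully home, its front face against the end stop (33 mm ahead, 16 mm high). carrier_pull is then 48 mm behind and 25 mm above this point. Axes as the fixture. The carrier lies flat on the bed all along the slide.
- detent (a joint): The ball-nosed spring plunger in a small aluminium block (top 26 mm above the bench) at the left side of the rail, level with rail_home. 0 = nose fully out; the value (m) grows as the carrier's side presses it back by 2 to 5 mm while sliding, and drops again into the notch (near 0 once the carrier is let go). Getting past it takes about 3 to 8 N of push along the rail; over the last few millimetres it draws the carrier home.
- lamp_grip (a point): Middle of the barrel of the upright cordless curing lamp, 60 mm above its rim: 98 mm high, black flared bell 46 mm across at its lower end, bare aluminium barrel 29 mm across from 30 to 84 mm above the rim, black cap. z up along its axis. It stands loose, bell down, in its dock, rim 10 mm above the bench; lift it straight up.
- lamp: The curing lamp (0.16 kg); origin at the centre of its rim, z up along its axis.
- lamp_rim (a point): Centre of the lamp's lower rim (light opening), on the lamp's axis, 60 mm below lamp_grip.
- dock: The lamp's round black charging dock, fixed on the bench, 74 mm across and 24 mm high, with a recess 51 mm across whose floor is 10 mm above the bench. Origin at the centre of its underside.
- jar_tray: Bystander: loose wooden tray with four lidded jars, 144 x 104 x 63 mm, between the lamp and the fixture. Origin at the centre of its underside.
- swab_cup: Bystander: loose beaker of cotton swabs, 42 mm across, 69 mm high. Origin at the centre of its underside.
- enamel_jar: Bystander: loose jar with white lid, 42 mm across, 58 mm high. Origin at the centre of its underside.
- loupe: Bystander: loose black eye loupe, 34 mm across, 30 mm high. Origin at the centre of its underside.
Mind the look-alikes: they are no part of the job. What is shaped like the lamp but pink is not meant.

How it is judged:
By the outcome, as a careful person would: the job done as asked, in the order asked, and still so for the second after the job is handed in, while the arm keeps its last pose, push and grip.
It also fails if it takes over 61 s, if anything falls off the work surface, if the arm or the gripper's body presses on something with over 40 N, if the wrist force passes 120 N, or if a joint passes its speed limit or range.

## Robot

A 6-joint arm with a two-finger parallel gripper is mounted at the origin on a cart in front of the work surface, level with it; the furniture and walls round the work are solid. World frame = base frame: x ahead of the robot, y to its left, z up, the work surface at z = 0. Lengths are in m, angles in degrees, forces in N, time in s.
With the tool pointing down it reaches from about 0.325 to 0.9 m from the base axis. Payload 6.1 kg.
Tool frame: the origin (TCP) lies on the front face of the gripper's body, between the roots of the fingers; the fingertips stand 73 mm ahead of it and the grasp point (between the pads) lies 54 mm ahead of it; z points along the fingers, y is the line along which they close (so a half turn about z gives the same grasp; the last joint's range is limited). The gripper opens to 85 mm and grips with 20 to 120 N. Pads are 22 mm wide; open, the fingers measure 114 mm over their backs; the gripper's body (76 mm by 85 mm) begins 54 mm behind the grasp point. The pads swing forward as they close: fully open they stand 13 mm farther back than shut.
Start: joints at [-80.392, 12.628, 87.462, -0, 79.91, -7.225], TCP at [0.181, -0.598, 0.304] pointing down, gripper open.
Joint ranges: [-170.65, 170.65], [-52.31, 119.04], [5.05, 147.46], [-71.25, 251.25], [11.57, 151.72], [-153.62, 153.62]. Speed limits (degrees/s): [147.25, 147.25, 172.46, 180, 180, 180].

## Interface

Orientations are given as [roll, pitch, yaw] about the fixed x, y, z axes, in that order (R = Rz(yaw) Ry(pitch) Rx(roll)).
In Python, from station import get_obs, capture, job_done gives the robot as it stands.
- The arm moves only by the shell command python3 -m crank 'ROWS' [OPENING] [FORCE]. ROWS is JSON, a list of rows, each a list of 6 numbers: the shift along the tool's x, y, z in m, then the turn, a rotation vector about the tool's x, y, z in degrees. In form: [[tx, ty, tz, rx, ry, rz], ...]. A call has 1 to 12 rows; each row shifts and turns the commanded pose from where the row before left it, along the tool's axes as they then stand; what a row does not reach is not made up. A row lasts 1/12 s, in which the tool goes at most 41.7 mm and 7.16 degrees, less where a joint would pass 70% of its speed; a pose out of reach is approached as far as the arm can. A call is refused whole if a number of a shift passes 0.0417 or a number of a turn 7.16, either way. A call with a gripper value outside its range is refused whole. OPENING is the opening, from 0 (shut) to 1 (fully open), set as the call begins (- or left out, the last holds). The fingers move at their own pace and stop on an object; FORCE is the grip in N (left out, the last holds). Time passes only in rows, so rows that do not move let the fingers close. It gives the time, the measured TCP pose, the force, the opening and the grip force at its end, in the units of the state.
- get_obs(): the state, without advancing time (a new reading comes with each control period).
- capture(name): name is "scene" or "top"; returns a dict with "frame" (420x560x3 uint8, red, green, blue), "camera_matrix" (3x3 intrinsics, pixels), "origin" and "rotation" of the camera in the world. Camera axes: x right, y down, z forward; pixel columns grow to the right and rows downward; lengths in m; the calibration is good to about 2 mm. A picture is of the moment at which its call begins. There is no depth.
- job_done(): hands the job in; it is judged then, once.
The state is a dict: "clock": time; "q": joint angles; "joint_velocities": joint speeds; "tau": joint torques, N m; "position": TCP position; "eef_rot": TCP orientation; "force": force on the tool from outside, world axes, zero at the start; "moment": the same for the moment, N m; "grip_width": finger opening in m; "grip_force": force on a finger pad.
Only numpy, scipy, OpenCV 4.12 (cv2) and the standard library are available. Lean on these libraries where they do the work, as an engineer would, in place of code of your own. Each camera call takes 0.05 s, during which the arm holds its last target. There are 200 camera calls.

## Working session

There is one attempt and no reset: what is moved stays moved. The work goes in short steps, Python scripts to look and compute and a shell command to move; the robot and the scene stay as the last step left them, time stands still between calls to the robot, and variables do not carry over. Pictures are saved under pics/ and viewed, at most 10 in all, crops included, and the job is handed in when it is done.

```bash
mkdir -p pics; cat > h.py <<'E'
import numpy as np,cv2,json
from station import get_obs,capture
def snap(n,f):
    c=capture(n); cv2.imwrite(f'pics/{f}.png',c['frame'][:,:,::-1])
    np.savez(f'{f}.npz',**c); return c
def ray(c,u,v,z):
    K=c['camera_matrix'];d=np.array(c['rotation'])@np.linalg.inv(K)@[u,v,1.]
    o=np.array(c['origin']);return o+d*(z-o[2])/d[2]
def proj(c,p):
    x=np.array(c['camera_matrix'])@np.array(c['rotation']).T@(np.array(p)-c['origin']);return x[:2]/x[2]
E
python3 - <<'E'
from h import *
for n in('scene','top'):
    c=snap(n,n+'0');print(n,c['origin'],c['rotation'],c['camera_matrix'])
o=get_obs();print(o)
E
```

```text
scene [-0.01888642  0.75760812  1.17886897] [-138.37487016    0.97273425 -149.85873603] [[453.14800432   0.         289.01854982]
 [  0.         453.14800432 204.28890921]
 [  0.           0.           1.        ]]
top [ 0.26491804 -0.08478616  1.11636872] [-167.49966005   -0.18536107  -93.34212386] [[392.10071448   0.         277.45663075]
 [  0.         392.10071448 210.31731488]
 [  0.           0.           1.        ]]
{'clock': 0.1, 'q': array([-8.03905110e+01,  1.26725566e+01,  8.75178428e+01, -2.01813503e-03,
        7.99104914e+01, -7.22326594e+00]), 'joint_velocities': array([-0.06220206, -0.13282599, -0.18167175, -0.04306487,  0.00738983,
       -0.00747763]), 'tau': array([ 7.35377325e-04, -4.98243570e+01, -3.90546620e+01, -1.93272895e-04,
        5.70447315e-03, -3.62230693e-06]), 'position': array([ 0.18092359, -0.59781214,  0.30290133]), 'eef_rot': array([-1.79899660e+02, -1.07150825e-02,  1.68331008e+01]), 'force': array([ 0.10660092, -0.2461362 ,  0.97641528]), 'moment': array([-0.03427775,  0.09589215,  0.00590716]), 'grip_force': 0.0, 'grip_width': 0.08545944519034288}
```

View pics/scene0.png

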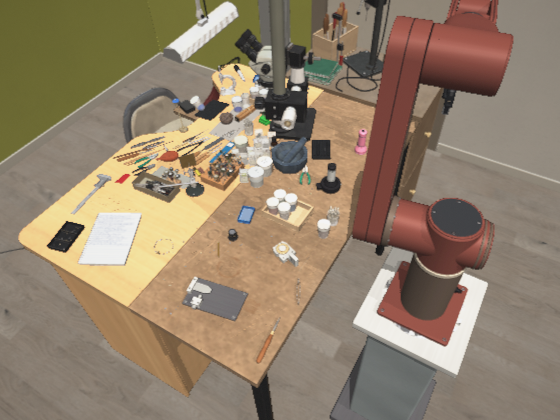

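View pics/top0.png

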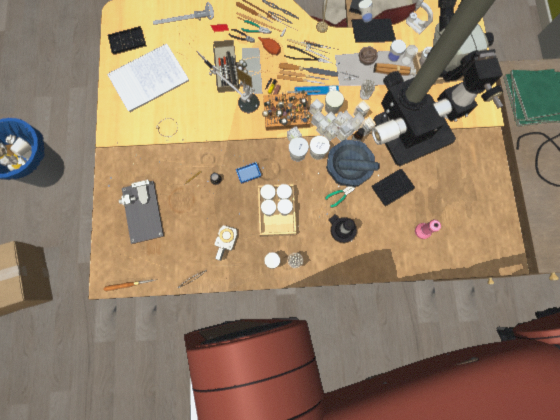

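The scene view shows the fixture at (215,298), carrier (285,252), jar tray (288,210), and lamp and dock (330,180). The top view shows the fixture at (142,210), carrier (226,240), tray (277,210), lamp (343,229) and a pink decoy (428,229). I'll zoom in on the top view.

```bash
sed -i "s/^from station.*/&\nfrom scipy.spatial.transform import Rotation as R_\nRm=lambda e:R_.from_euler('xyz',e,degrees=True).as_matrix()/; s/np.array(c\['rotation'\])/Rm(c['rotation'])/g" h.py
python3 - <<'E'
from h import *
t=cv2.imread('pics/top0.png');s=cv2.imread('pics/scene0.png')
a=cv2.resize(t[170:270,110:250],None,fx=5,fy=5,interpolation=cv2.INTER_CUBIC)
cv2.imwrite('pics/za.png',a)
b=cv2.resize(s[230:325,175:310],None,fx=5,fy=5,interpolation=cv2.INTER_CUBIC)
cv2.imwrite('pics/zb.png',b)
E
```

```text
(no output)
```

View pics/za.png

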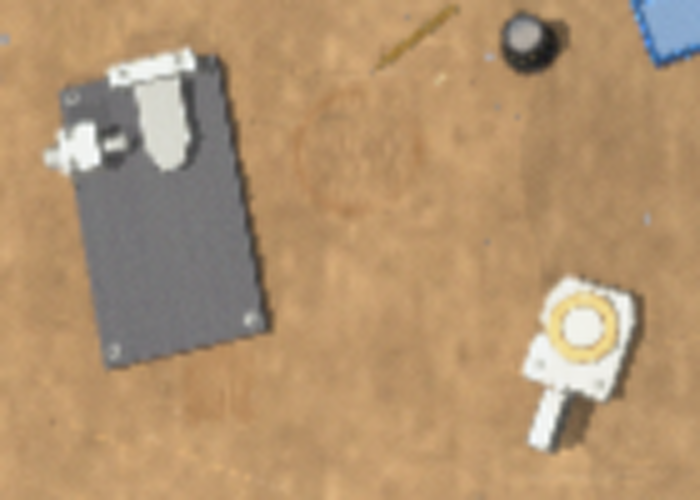

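View pics/zb.png

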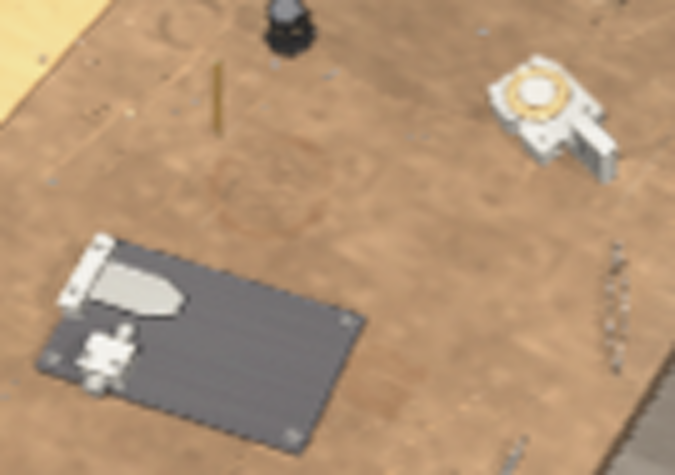

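The zooms show the bed corners in za at (62,90), (218,56), (270,328) and (106,368), with the rail running from (170,168) up to the stop at (152,68). In the carrier, the dial is at (582,327) and the pull's top at about (546,420). Next I'll measure them.

```bash
cat > m.py <<'E'
from h import *
def L(f): return dict(np.load(f+'.npz'))
def ringc(c,box,z=.022):
    u0,v0,u1,v1=box;f=c['frame'][v0:v1,u0:u1];h=cv2.cvtColor(f,cv2.COLOR_RGB2HSV)
    m=((h[...,0]>15)&(h[...,0]<32)&(h[...,1]>65)&(h[...,2]>200)).astype(np.uint8)
    k=max(cv2.findContours(m,0,2)[0],key=cv2.contourArea);e=cv2.fitEllipse(cv2.convexHull(k))
    return ray(c,e[0][0]+u0,e[0][1]+v0,z),e
E
python3 - <<'E'
from m import *
T=L('top0');S=L('scene0')
for c,b in((T,(210,222,245,265)),(S,(265,235,305,270))):
    p,e=ringc(c,b);print('dial',p,e)
def za(u,v,z):return ray(T,110+(u-2)/5,170+(v-2)/5,z)
def zb(u,v,z):return ray(S,175+(u-2)/5,230+(v-2)/5,z)
print('T fin front/rear top',za(560,392,.038),za(543,447,.038))
print('S bed corners',[zb(*p,.008)[:2].round(4) for p in((38,368),(112,236),(366,317),(300,453))])
print('T bed corners',[za(*p,.008)[:2].round(4) for p in((62,90),(218,56),(270,328),(106,368))])
print('T rail nose,stop',za(170,169,.0175),za(151,67,.024)); print('S rail nose, stop',zb(183,302,.0175),zb(87,270,.024))
# subpixel bed mask
for c,b in((T,(115,170,170,250)),(S,(178,270,255,325))):
    u0,v0,u1,v1=b;f=c['frame'][v0:v1,u0:u1];h=cv2.cvtColor(f,cv2.COLOR_RGB2HSV)
    m=((h[...,1]<60)).astype(np.uint8)
    k=max(cv2.findContours(m,0,2)[0],key=cv2.contourArea)
    P=np.array([ray(c,p[0][0]+u0,p[0][1]+v0,.008)[:2] for p in k],np.float32)
    print('bed',cv2.minAreaRect(P))
# lamp/dock black
for c,b in((T,(325,210,365,248)),(S,(312,155,348,200))):
    u0,v0,u1,v1=b;f=c['frame'][v0:v1,u0:u1].max(2)
    k=max(cv2.findContours((f<70).astype(np.uint8),0,2)[0],key=cv2.contourArea);print(cv2.boundingRect(k),cv2.contourArea(k))
for n,(u,v) in dict(cap=(347,224)).items(): print(n,ray(T,u,v,.108))
a=cv2.resize(T['frame'][200:260,310:370,::-1],None,fx=6,fy=6,interpolation=cv2.INTER_CUBIC)
b=cv2.resize(S['frame'][150:210,300:360,::-1],None,fx=6,fy=6,interpolation=cv2.INTER_CUBIC)
cv2.imwrite('pics/zl.png',np.hstack([a,b]))
E
```

```text
dial [0.44387506 0.04585981 0.022     ] ((16.218524932861328, 13.08163833618164), (13.203536033630371, 14.23390007019043), 81.52501678466797)
dial [0.44059851 0.04877655 0.022     ] ((17.094196319580078, 13.195295333862305), (9.999372482299805, 12.037826538085938), 83.94181823730469)
T fin front/rear top [0.4060199  0.05773821 0.038     ] [0.3763263  0.06786734 0.038     ]
S bed corners [array([0.5987, 0.3525]), array([0.6168, 0.2594]), array([0.4511, 0.2299]), array([0.4351, 0.3214])]
T bed corners [array([0.6043, 0.3479]), array([0.6198, 0.257 ]), array([0.4561, 0.2258]), array([0.4385, 0.3186])]
T rail nose,stop [0.55046617 0.28095317 0.0175    ] [0.61029208 0.29069439 0.024     ]
S rail nose, stop [0.54685195 0.27909196 0.0175    ] [0.60642313 0.29238052 0.024     ]
bed ((0.5326762795448303, 0.29537397623062134), (0.17704831063747406, 0.10758136957883835), 10.606781959533691)
bed ((0.5302881002426147, 0.29399609565734863), (0.17874878644943237, 0.0988244116306305), 10.701022148132324)
(5, 5, 26, 27) 489.0
(5, 22, 23, 16) 217.5
cap [ 0.44083828 -0.28052654  0.108     ]
```

View pics/zl.png

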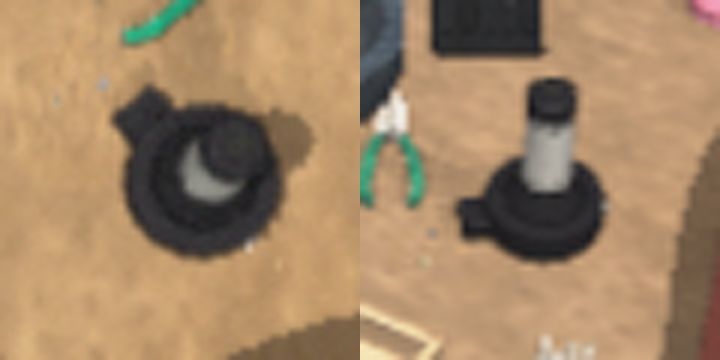

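zl shows the lamp upright in its dock. In the left (top-view) half the dock centre is at about (205,180) and the cap top at (235,150). In the right (scene-view) half the cap top is at (551,88) and the dock's top rim at about (545,197). The pull works out at about (0.389,0.065) with yaw -18°, and rail_home at (0.570,0.2845) with yaw 10.5°. Both fit the given sizes and the arm's reach.

```bash
cat > plan.py <<'E'
import sys;from h import *
# plan x y z(TCP) yaw : turn about tool z first, then shift in tool axes
o=get_obs();R=Rm(o['eef_rot']);p=o['position']
x,y,z,yaw=map(float,sys.argv[1:5])
G=Rm([180,0,yaw]);print('t',o['clock'],'pos',p.round(4),'rpy',o['eef_rot'].round(2),'F',o['force'].round(1),'grip',o['grip_width'].round(4),o['grip_force'])
print('turn(rotvec, tool)',R_.from_matrix(R.T@G).as_rotvec(degrees=True).round(2))
print('shift after turn',(G.T@(np.array([x,y,z])-p)).round(4),' before turn',(R.T@(np.array([x,y,z])-p)).round(4))
E
python3 plan.py .389 .0646 .16 -18
python3 - <<'E'
from m import *
T=L('top0');S=L('scene0')
print('dock',ray(T,344.1,230,.024),ray(S,330.8,183,.024));print('cap',ray(T,349,224.8,.108),ray(S,331.8,164.6,.108))
for n,(u,v),(a,b),z in(('tray',(278,193),(290,200),.05),('enamel',(272,260),(324,225),.058),('swab',(296,259),(334,213),.06)):print(n,ray(T,u,v,z),ray(S,a,b,z))
E
```

```text
dock [ 0.43881243 -0.28698788  0.024     ] [ 0.43479914 -0.28017983  0.024     ]
cap [ 0.43841893 -0.28554413  0.108     ] [ 0.43825325 -0.28497109  0.108     ]
tray [ 0.5504587  -0.10644797  0.05      ] [ 0.50827899 -0.1186916   0.05      ]
enamel [ 0.36319308 -0.07925641  0.058     ] [ 0.35671001 -0.07257358  0.058     ]
swab [ 0.36194058 -0.14376874  0.06      ] [ 0.35070617 -0.1314481   0.06      ]Traceback (most recent call last):
  File "plan.py", line 5, in <module>
    G=Rm([180,0,yaw]);print('t',o['clock'],'pos',p.round(4),'rpy',o['eef_rot'].round(2),'F',o['force'].round(1),'grip',o['grip_width'].round(4),o['grip_force'])
                                                                                                                       ^^^^^^^^^^^^^^^^^^^^^
AttributeError: 'float' object has no attribute 'round'
```

```bash
sed -i "s/o\['grip_width'\].round(4)/round(o['grip_width'],4)/" plan.py; python3 plan.py .389 .0646 .16 -18
```

```text
t 0.1 pos [ 0.1809 -0.5978  0.3029] rpy [-1.799e+02 -1.000e-02  1.683e+01] F [ 0.1 -0.2  1. ] grip 0.0855 0.0
turn(rotvec, tool) [-1.000e-01  2.000e-02  3.483e+01]
shift after turn [-0.0068 -0.6943  0.1429]  before turn [ 0.391  -0.5735  0.144 ]
```

```bash
python3 -m crank '[[0,0,0,0,0,6.96],[0,0,0,0,0,6.96],[0,0,0,0,0,6.96],[0,0,0,0,0,6.96],[0,0,0,0,0,6.96],[0.01,-0.04,0,0,0,0],[0.01,-0.04,0,0,0,0],[0.01,-0.04,0,0,0,0],[0.01,-0.04,0,0,0,0],[0,-0.04,0,0,0,0],[0,-0.04,0,0,0,0],[0,-0.04,0,0,0,0]]' 0.6 40
python3 -m crank '[[0,-0.04,0,0,0,0],[0,-0.04,0,0,0,0],[0,-0.04,0,0,0,0],[0,-0.04,0,0,0,0],[-0.01,-0.04,0,0,0,0],[-0.01,-0.04,0,0,0,0],[-0.01,-0.04,0,0,0,0],[-0.01,-0.04,0,0,0,0],[0,-0.04,0.03,0,0,0],[0,-0.03,0.03,0,0,0],[0,0,0.03,0,0,0],[0,0,0.03,0,0,0]]'
python3 plan.py .389 .0646 .079 -18
```

```text
clock: 1.1
position: [0.3056, -0.3421, 0.3033]
eef_rot: [-180.0, 0.0, -18.0]
force: [0.1, -0.2, 0.9]
grip_width: 0.0511
grip_force: 0.0
clock: 2.1
position: [0.3854, 0.0342, 0.1883]
eef_rot: [-180.0, -0.1, -17.7]
force: [0.0, -0.9, 0.1]
grip_width: 0.0512
grip_force: 0.0
t 2.1 pos [0.3854 0.0342 0.1883] rpy [-1.7998e+02 -5.0000e-02 -1.7710e+01] F [ 0.  -0.9  0.1] grip 0.0512 0.0
turn(rotvec, tool) [-0.02 -0.05  0.29]
shift after turn [-0.0059 -0.03    0.1093]  before turn [-0.0059 -0.03    0.1093]
```

```bash
python3 -m crank '[[0,0,0,0,0,0],[0,0,0,0,0,0],[0,0,0,0,0,0]]'; python3 plan.py .389 .0646 .079 -18
python3 - <<'E'
from h import *
T=snap('top','t1');S=snap('scene','s1')
a=cv2.resize(T['frame'][190:280,170:270,::-1],None,fx=4,fy=4,interpolation=cv2.INTER_CUBIC)
b=cv2.resize(S['frame'][200:290,245:345,::-1],None,fx=4,fy=4,interpolation=cv2.INTER_CUBIC)
cv2.imwrite('pics/z1.png',np.hstack([a,b]))
E
```

```text
clock: 2.35
position: [0.3861, 0.0319, 0.1908]
eef_rot: [-180.0, -0.1, -18.0]
force: [0.6, 0.5, 0.1]
grip_width: 0.0512
grip_force: 0.0
t 2.35 pos [0.3861 0.0319 0.1908] rpy [-1.7999e+02 -7.0000e-02 -1.8000e+01] F [0.6 0.5 0.1] grip 0.0512 0.0
turn(rotvec, tool) [-0.01 -0.07 -0.  ]
shift after turn [-0.0074 -0.0319  0.1118]  before turn [-0.0075 -0.0319  0.1118]
```

View pics/z1.png

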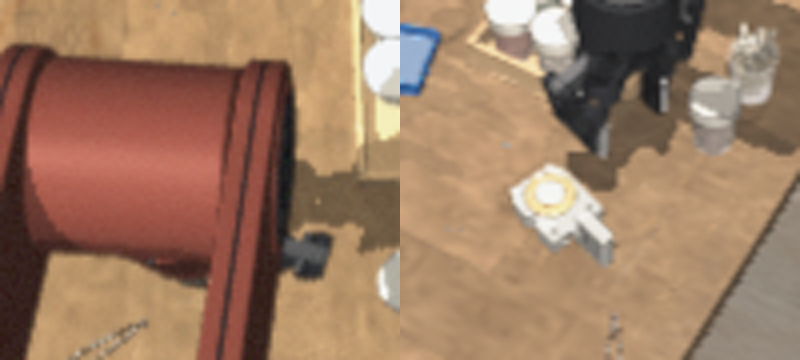

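The scene view shows the gripper over the bench just right of the carrier and clear of the enamel jar at (712,110). The pull is at about (595,240) in the crop. Now I'll shift over the pull and descend.

```bash
python3 -m crank '[[-0.0035,-0.016,0,0,0,0],[-0.004,-0.016,0,0,0,0],[0,0,0,0,0,0],[0,0,0.03,0,0,0],[0,0,0.03,0,0,0],[0,0,0.025,0,0,0],[0,0,0.015,0,0,0],[0,0,0.011,0,0,0],[0,0,0,0,0,0],[0,0,0,0,0,0]]'; python3 plan.py .389 .0646 .079 -18
python3 - <<'E'
from h import *
S=snap('scene','s2')
b=cv2.resize(S['frame'][210:280,245:335,::-1],None,fx=7,fy=7,interpolation=cv2.INTER_CUBIC)
cv2.imwrite('pics/z2.png',b)
E
```

```text
clock: 3.28
position: [0.3887, 0.0644, 0.0791]
eef_rot: [180.0, -0.0, -18.0]
force: [-0.5, 0.4, 0.2]
grip_width: 0.0512
grip_force: 0.0
t 3.2833 pos [0.3887 0.0644 0.0791] rpy [ 1.7999e+02 -2.0000e-02 -1.8000e+01] F [-0.5  0.4  0.2] grip 0.0512 0.0
turn(rotvec, tool) [ 0.01 -0.02  0.  ]
shift after turn [ 0.0002 -0.0003  0.0001]  before turn [ 0.0002 -0.0003  0.0001]
```

View pics/z2.png

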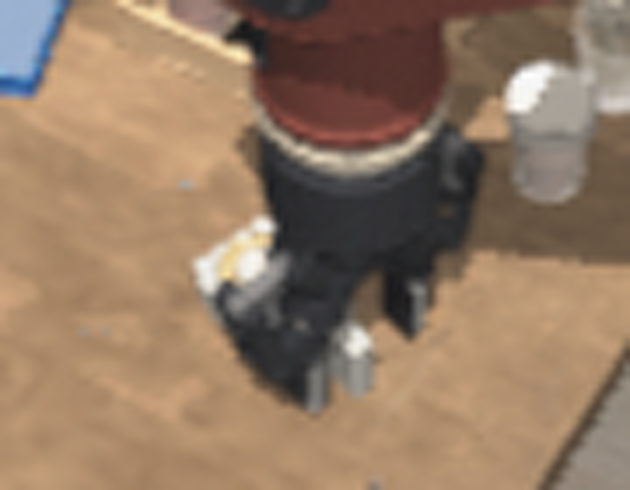

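The pull at (355,360) stands between the fingers at (312,385) and (415,310). I'll close the gripper and lift.

```bash
python3 -m crank '[[0,0,0,0,0,0],[0,0,0,0,0,0],[0,0,0,0,0,0],[0,0,0,0,0,0],[0,0,0,0,0,0],[0,0,0,0,0,0],[0,0,0,0,0,0],[0,0,0,0,0,0]]' 0 50; python3 -m crank '[[0,0,-0.01,0,0,0],[0,0,-0.015,0,0,0],[0,0,-0.02,0,0,0],[0,0,-0.015,0,0,0],[0,0,0,0,0,0],[0,0,0,0,0,0]]'; python3 plan.py .454 .263 .147 10.5
python3 - <<'E'
from m import *
S=snap('scene','s3')
b=cv2.resize(S['frame'][210:280,245:335,::-1],None,fx=6,fy=6,interpolation=cv2.INTER_CUBIC)
cv2.imwrite('pics/z3.png',b)
E
```

```text
clock: 4.0
position: [0.389, 0.065, 0.0794]
eef_rot: [-180.0, -0.1, -18.0]
force: [-2.5, -0.3, 7.4]
grip_width: 0.0113
grip_force: 52.1
clock: 4.5
position: [0.3887, 0.065, 0.1389]
eef_rot: [-180.0, -0.1, -18.0]
force: [-0.2, -0.1, -1.6]
grip_width: 0.0114
grip_force: 51.0
t 4.5 pos [0.3887 0.065  0.1389] rpy [-1.7997e+02 -1.1000e-01 -1.7960e+01] F [-0.2 -0.1 -1.6] grip 0.0114 50.955058336257935
turn(rotvec, tool) [ -0.    -0.12 -28.46]
shift after turn [ 0.1003 -0.1827 -0.0081]  before turn [ 0.0012 -0.2085 -0.008 ]
```

View pics/z3.png

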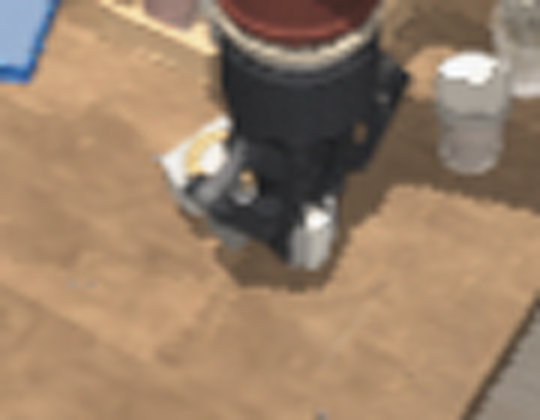

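Carrier lifted: it hangs clear of the bench, with the wrist force showing about 1.6 N. Now I'll carry it over the free front part of the bed.

```bash
python3 -m crank '[[0,0,0,0,0,-7.1],[0,0,0,0,0,-7.1],[0,0,0,0,0,-7.1],[0,0,0,0,0,-7.1],[0.006,-0.011,0,0,0,0],[0.012,-0.022,0,0,0,0],[0.018,-0.033,0,0,0,0],[0.02,-0.036,0,0,0,0],[0.02,-0.036,0,0,0,0],[0.015,-0.027,0,0,0,0],[0.009,-0.0175,0,0,0,0],[0,0,0,0,0,0]]'; python3 -m crank '[[0,0,0.012,0,0,0],[0,0,0.015,0,0,0],[0,0,0.01,0,0,0],[0,0,0,0,0,0],[0,0,0,0,0,0]]'; python3 plan.py .454 .263 .089 10.5
python3 - <<'E'
from m import *
S=snap('scene','s4');T=snap('top','t4')
a=cv2.resize(T['frame'][165:265,105:205,::-1],None,fx=4,fy=4,interpolation=cv2.INTER_CUBIC)
b=cv2.resize(S['frame'][245:345,170:270,::-1],None,fx=4,fy=4,interpolation=cv2.INTER_CUBIC)
cv2.imwrite('pics/z4.png',np.hstack([a,b]))
E
```

```text
clock: 5.55
position: [0.4535, 0.2656, 0.1368]
eef_rot: [-180.0, 0.1, 10.6]
force: [0.4, -0.6, -1.6]
grip_width: 0.0113
grip_force: 50.9
clock: 5.97
position: [0.4522, 0.2613, 0.0997]
eef_rot: [180.0, 0.2, 10.4]
force: [0.3, -0.0, -1.4]
grip_width: 0.0109
grip_force: 50.9
t 5.9667 pos [0.4522 0.2613 0.0997] rpy [179.95   0.21  10.37] F [ 0.3 -0.  -1.4] grip 0.0109 50.89850127696991
turn(rotvec, tool) [ 0.05  0.21 -0.13]
shift after turn [ 0.0021 -0.0014  0.0107]  before turn [ 0.0021 -0.0014  0.0107]
```

View pics/z4.png

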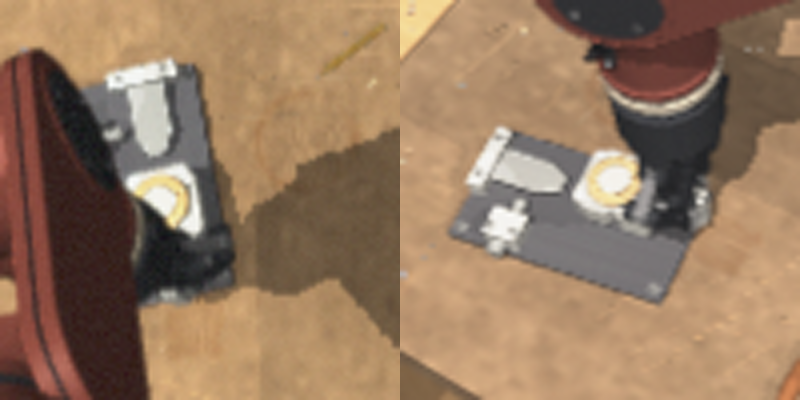

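z4 shows the carrier hovering over the bed, aligned with the rail. The dial is at (162,203) in the top crop and (612,183) in the scene crop; the rail nose is at (150,153) and (565,188). I'll work out the dial's lateral offset from the rail within each view, so that calibration bias cancels.

```bash
python3 - <<'E'
from m import *
T=L('t4');S=L('s4');z=.0422
a=np.deg2rad(10.5);ex=np.array([np.cos(a),np.sin(a)]);ey=np.array([-ex[1],ex[0]])
for n,c,b in(('T',T,(136,206,157,226)),('S',S,(214,280,233,300))):
    p,e=ringc(c,b,z);u0,v0=b[:2]
    # white dial centre
    f=c['frame'][v0:b[3],u0:b[2]]
    print(n,p,e[0][0]+u0,e[0][1]+v0,e[1])
    # rail mask: bright unsaturated, vs bed
    bb=(120,178,155,206) if n=='T' else (186,275,214,298)
    u0,v0,u1,v1=bb;f=c['frame'][v0:v1,u0:u1];h=cv2.cvtColor(f,cv2.COLOR_RGB2HSV)
    m=((h[...,1]<60)&(h[...,2]>140)).astype(np.uint8)
    ks=sorted(cv2.findContours(m,0,2)[0],key=cv2.contourArea)[-2:]
    for k in ks:
        P=np.array([ray(c,q[0][0]+u0,q[0][1]+v0,.0175)[:2]-p[:2] for q in k]);l=P@ex;w=P@ey
        for lo in np.arange(.03,.11,.01):
            s=(l>lo)&(l<=lo+.01)
            if s.any():print('  along %.2f lat %.4f..%.4f mid %.4f'%(lo,w[s].min(),w[s].max(),(w[s].min()+w[s].max())/2))
        print('area',cv2.contourArea(k))
o=get_obs();g=o['position'][:2];y=np.deg2rad(o['eef_rot'][2]);print('expected dial',g+.056*np.array([np.cos(y),np.sin(y)]))
E
```

```text
T [0.50934357 0.26921434 0.0422    ] 144.67202186584473 215.38475131988525 (12.722518920898438, 14.18313980102539)
  along 0.06 lat 0.0278..0.0366 mid 0.0322
area 4.0
  along 0.04 lat -0.0034..0.0134 mid 0.0050
  along 0.05 lat -0.0082..0.0152 mid 0.0035
  along 0.06 lat -0.0097..0.0161 mid 0.0032
  along 0.07 lat 0.0156..0.0179 mid 0.0167
  along 0.08 lat -0.0094..0.0164 mid 0.0035
  along 0.09 lat -0.0186..0.0285 mid 0.0050
  along 0.10 lat -0.0202..0.0309 mid 0.0053
area 213.0
S [0.50502569 0.27179273 0.0422    ] 223.1628942489624 289.847354888916 (11.519366264343262, 13.128727912902832)
  along 0.06 lat 0.0245..0.0314 mid 0.0279
  along 0.07 lat 0.0273..0.0352 mid 0.0313
  along 0.08 lat 0.0351..0.0381 mid 0.0366
area 7.5
  along 0.04 lat -0.0033..0.0068 mid 0.0017
  along 0.06 lat -0.0117..0.0145 mid 0.0014
  along 0.07 lat -0.0119..0.0144 mid 0.0012
  along 0.08 lat -0.0121..0.0142 mid 0.0011
  along 0.09 lat -0.0207..0.0281 mid 0.0037
  along 0.10 lat -0.0270..0.0319 mid 0.0025
area 192.0
expected dial [0.50873686 0.27218536]
```

```bash
python3 -m crank '[[0,-0.0023,0,0,-0.2,0],[0,0,0.005,0,0,0],[0,0,0.004,0,0,0],[0,0,0,0,0,0],[0,0,0,0,0,0],[0,0,0,0,0,0]]'; python3 plan.py .454 .263 .0874 10.5;python3 -m crank '[[0,0,0.001,0,0,0],[0,0,0.001,0,0,0],[0,0,0,0,0,0]]';python3 -m crank '[[0,0,0.001,0,0,0],[0,0,0.0,0,0,0],[0,0,0,0,0,0]]'; python3 plan.py .454 .263 .0874 10.5
```

```text
clock: 6.57
position: [0.4529, 0.2649, 0.0924]
eef_rot: [180.0, 0.2, 10.4]
force: [-0.5, 1.2, -1.3]
grip_width: 0.0112
grip_force: 50.9
t 6.5667 pos [0.4529 0.2649 0.0924] rpy [180.     0.21  10.44] F [-0.5  1.2 -1.3] grip 0.0112 50.89851200580597
turn(rotvec, tool) [ 0.    0.21 -0.06]
shift after turn [0.0007 0.002  0.005 ]  before turn [0.0007 0.002  0.005 ]
clock: 6.82
position: [0.4529, 0.2648, 0.0903]
eef_rot: [180.0, 0.2, 10.4]
force: [0.1, 0.0, -1.6]
grip_width: 0.0112
grip_force: 50.9
clock: 7.07
position: [0.453, 0.2649, 0.0894]
eef_rot: [180.0, 0.2, 10.4]
force: [0.5, -0.4, -1.1]
grip_width: 0.0113
grip_force: 50.9
t 7.0667 pos [0.453  0.2649 0.0894] rpy [180.     0.21  10.44] F [ 0.5 -0.4 -1.1] grip 0.0113 50.89812219142914
turn(rotvec, tool) [ 0.    0.21 -0.06]
shift after turn [0.0007 0.002  0.002 ]  before turn [0.0007 0.002  0.002 ]
```

```bash
python3 -m crank '[[0,0.001,0.001,0,0.2,0],[0,0,0,0,0,0],[0,0,0,0,0,0]]';python3 -m crank '[[0,0,0.0008,0,0,0],[0,0,0.0,0,0,0],[0,0,0,0,0,0]]'; python3 -m crank '[[0,0,0.0006,0,0,0],[0,0,0.0,0,0,0],[0,0,0,0,0,0]]'; python3 plan.py .454 .263 .0874 10.5
python3 - <<'E'
from m import *
S=snap('scene','s5');T=snap('top','t5')
a=np.deg2rad(10.5);ex=np.array([np.cos(a),np.sin(a)]);ey=np.array([-ex[1],ex[0]])
for n,c,b,k in(('T',T,(134,204,159,228),(.550466,.280953)),('S',S,(212,278,235,302),(.546852,.279092))):
    p,e=ringc(c,b,.030);d=np.array(k)-p[:2];print(n,p,e[1],'nose rel',d@ex,d@ey)
E
```

```text
clock: 7.32
position: [0.4531, 0.2638, 0.0883]
eef_rot: [180.0, 0.0, 10.4]
force: [0.7, -0.0, -1.5]
grip_width: 0.0112
grip_force: 50.9
clock: 7.57
position: [0.4532, 0.2639, 0.0876]
eef_rot: [-180.0, -0.0, 10.4]
force: [-0.2, 0.1, -2.1]
grip_width: 0.0109
grip_force: 50.9
clock: 7.82
position: [0.4535, 0.264, 0.0875]
eef_rot: [-180.0, -0.0, 10.4]
force: [-1.6, -1.7, 4.3]
grip_width: 0.0113
grip_force: 51.4
t 7.8167 pos [0.4535 0.264  0.0875] rpy [-1.7999e+02 -4.0000e-02  1.0440e+01] F [-1.6 -1.7  4.3] grip 0.0113 51.440112590789795
turn(rotvec, tool) [-0.01 -0.04 -0.06]
shift after turn [0.0003 0.0011 0.0001]  before turn [0.0003 0.0011 0.0001]
T [0.51184645 0.26964052 0.03      ] (11.81738567352295, 12.5527982711792) nose rel 0.040034396075610636 0.004085194005160483
S [0.50670392 0.27436243 0.03      ] (11.41535472869873, 13.019256591796875) nose rel 0.04033769389800245 -0.0026660364326789106
```

On the bed, with contact force seen. Sliding begins slowly through the rail entry.

```bash
python3 -m crank '[[0.003,0,-0.0003,0,0,0],[0.005,0,0,0,0,0],[0.005,0,0,0,0,0],[0.005,0,0,0,0,0],[0.003,0,0,0,0,0],[0,0,0,0,0,0]]'; python3 -m crank '[[0.003,0,0,0,0,0],[0.003,0,0,0,0,0],[0.003,0,0,0,0,0],[0,0,0,0,0,0]]'; python3 plan.py .5228 .2758 .0874 10.5
```

```text
clock: 8.42
position: [0.475, 0.2679, 0.0875]
eef_rot: [-180.0, -0.1, 10.4]
force: [0.8, 0.7, 1.5]
grip_width: 0.0109
grip_force: 51.3
clock: 8.75
position: [0.4833, 0.2694, 0.0875]
eef_rot: [-180.0, -0.1, 10.4]
force: [0.2, 0.1, 4.1]
grip_width: 0.0111
grip_force: 51.4
t 8.75 pos [0.4833 0.2694 0.0875] rpy [-1.7999e+02 -6.0000e-02  1.0430e+01] F [0.2 0.1 4.1] grip 0.0111 51.42079174518585
turn(rotvec, tool) [-0.01 -0.06 -0.07]
shift after turn [0.04   0.0009 0.0001]  before turn [0.04   0.0009 0.0001]
```

```bash
python3 -m crank '[[0.003,0,0,0,0,0],[0.003,0,0,0,0,0],[0.003,0,0,0,0,0],[0,0,0,0,0,0]]'; python3 -m crank '[[0.003,0,0,0,0,0],[0.003,0,0,0,0,0],[0.003,0,0,0,0,0],[0,0,0,0,0,0]]'; python3 plan.py .5228 .2758 .0874 10.5
```

```text
clock: 9.08
position: [0.492, 0.2711, 0.0875]
eef_rot: [-180.0, -0.0, 10.4]
force: [0.3, 1.3, 3.3]
grip_width: 0.0114
grip_force: 51.5
clock: 9.42
position: [0.5004, 0.272, 0.0875]
eef_rot: [179.9, 0.1, 10.4]
force: [-2.1, -3.3, 8.0]
grip_width: 0.0115
grip_force: 52.2
t 9.4167 pos [0.5004 0.272  0.0875] rpy [1.7995e+02 6.0000e-02 1.0410e+01] F [-2.1 -3.3  8. ] grip 0.0115 52.17013120651245
turn(rotvec, tool) [ 0.05  0.06 -0.09]
shift after turn [0.0228 0.0004 0.0001]  before turn [0.0228 0.0003 0.    ]
```

```bash
python3 -m crank '[[0.003,0.0004,-0.0003,0,0,0],[0.003,0,0,0,0,0],[0.003,0,0,0,0,0],[0,0,0,0,0,0]]'; python3 -m crank '[[0.003,0,0,0,0,0],[0.002,0,0,0,0,0],[0.002,0,0,0,0,0],[0,0,0,0,0,0]]'; python3 plan.py .5228 .2758 .0874 10.5
```

```text
clock: 9.75
position: [0.5092, 0.2734, 0.0875]
eef_rot: [180.0, 0.0, 10.4]
force: [-2.2, -2.4, 5.6]
grip_width: 0.0115
grip_force: 51.8
clock: 10.08
position: [0.5161, 0.2747, 0.0875]
eef_rot: [180.0, 0.0, 10.4]
force: [-1.6, -2.9, 5.2]
grip_width: 0.0111
grip_force: 51.8
t 10.0833 pos [0.5161 0.2747 0.0875] rpy [1.7997e+02 4.0000e-02 1.0420e+01] F [-1.6 -2.9  5.2] grip 0.0111 51.82862341403961
turn(rotvec, tool) [ 0.03  0.04 -0.08]
shift after turn [0.0068 0.0002 0.0001]  before turn [0.0068 0.0002 0.0001]
```

```bash
for i in 1 2; do python3 -m crank '[[0.0015,0,0,0,0,0],[0.0015,0,0,0,0,0],[0,0,0,0,0,0]]' | grep -E 'pos|^force'; done;  for i in 1 2 3; do python3 -m crank '[[0.001,0,0,0,0,0],[0,0,0,0,0,0]]' | grep -E 'pos|^force'; done
```

```text
position: [0.5194, 0.2754, 0.0875]
force: [1.0, -1.5, 2.1]
position: [0.5226, 0.2762, 0.0875]
force: [1.3, -2.1, 1.2]
position: [0.5229, 0.2764, 0.0875]
force: [-0.3, -1.4, 2.8]
position: [0.5231, 0.2765, 0.0875]
force: [-5.4, -2.7, 6.0]
position: [0.5232, 0.2765, 0.0875]
force: [-8.8, -2.8, 9.6]
```

Force rises with no further travel, at the predicted home position (0.523, 0.276), so the carrier is home. Releasing now.

```bash
python3 -m crank '[[0,0,-0.0003,0,0,0],[0,0,0,0,0,0],[0,0,0,0,0,0],[0,0,0,0,0,0],[0,0,0,0,0,0],[0,0,0,0,0,0]]' 0.4; python3 -m crank '[[0,0,-0.01,0,0,0],[0,0,-0.02,0,0,0],[0,0,-0.03,0,0,0],[0,0,-0.04,0,0,0],[0,0,-0.04,0,0,0],[0,0,-0.04,0,0,0],[-0.01,0.03,-0.03,0,0,0],[-0.01,0.04,0,0,0,0],[0,0.04,0,0,0,0],[0,0.04,0,0,0,0],[0,0.03,0,0,0,0],[0,0,0,0,0,0]]'; python3 plan.py .438 -.285 .29 10.5
python3 - <<'E'
from m import *
S=snap('scene','s6');T=snap('top','t6')
a=cv2.resize(T['frame'][165:265,105:205,::-1],None,fx=4,fy=4,interpolation=cv2.INTER_CUBIC)
b=cv2.resize(S['frame'][245:345,170:270,::-1],None,fx=4,fy=4,interpolation=cv2.INTER_CUBIC)
cv2.imwrite('pics/z6.png',np.hstack([a,b]))
E
```

```text
clock: 11.58
position: [0.5251, 0.2767, 0.0878]
eef_rot: [-180.0, -0.0, 10.4]
force: [1.6, 0.6, -0.6]
grip_width: 0.0345
grip_force: 0.0
clock: 12.58
position: [0.539, 0.0926, 0.2978]
eef_rot: [179.9, -0.1, 10.2]
force: [0.1, -0.1, -0.2]
grip_width: 0.034
grip_force: 0.0
t 12.5833 pos [0.539  0.0926 0.2978] rpy [ 1.7985e+02 -8.0000e-02  1.0160e+01] F [ 0.1 -0.1 -0.2] grip 0.034 0.0
turn(rotvec, tool) [ 0.15 -0.08 -0.34]
shift after turn [-0.1681  0.3528  0.0078]  before turn [-0.166   0.3538  0.0084]
```

View pics/z6.png

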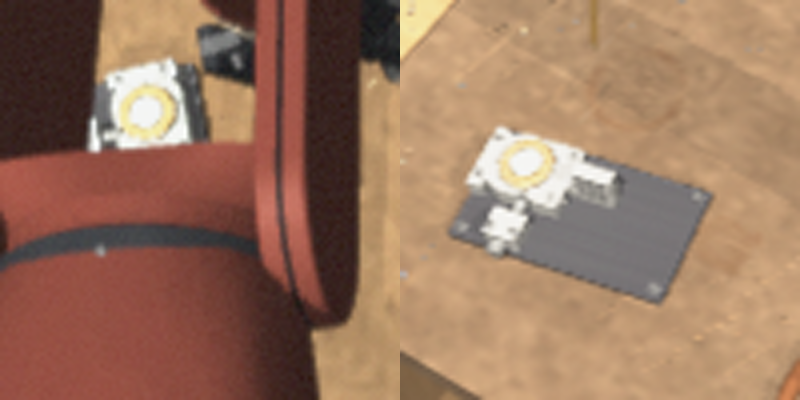

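z6 shows the carrier flush against the end stop at (500,135), with the plunger block at (505,225) in its notch and the pull free. Next is the lamp; I'll also measure the dial in both views.

```bash
python3 -m crank '[[-0.0168,0.0353,0,0,0,0],[-0.0168,0.0353,0,0,0,0],[-0.0168,0.0353,0,0,0,0],[-0.0168,0.0353,0,0,0,0],[-0.0168,0.0353,0,0,0,0],[-0.0168,0.0353,0,0,0,0],[-0.0168,0.0353,0,0,0,0],[-0.0168,0.0353,0,0,0,0],[-0.0168,0.0353,0,0,0,0],[-0.01,0.02,0,0,0,0],[0,0,0,0,0,0],[0,0,0,0,0,0]]' 0.9; python3 plan.py .438 -.285 .124 10.5
python3 - <<'E'
from m import *
T=snap('top','t7');S=snap('scene','s7')
for c,b in((T,(134,180,152,202)),(S,(190,276,213,298))):
    try:p,e=ringc(c,b,.030);print('dial',p,e)
    except Exception as x:print(x)
print('dial t6',ringc(L('t6'),(130,180,152,205),.030)[0])
E
```

```text
clock: 13.68
position: [0.441, -0.2637, 0.2968]
eef_rot: [-180.0, -0.0, 10.4]
force: [-0.0, 0.0, 0.5]
grip_width: 0.0767
grip_force: 0.0
t 13.6833 pos [ 0.441  -0.2637  0.2968] rpy [-1.7996e+02 -2.0000e-02  1.0370e+01] F [-0.   0.   0.5] grip 0.0767 0.0
turn(rotvec, tool) [-0.04 -0.02 -0.13]
shift after turn [-0.0069  0.0204  0.1728]  before turn [-0.0069  0.0205  0.1727]
dial [0.57919429 0.28365769 0.03      ] ((7.365553855895996, 12.691327095031738), (12.289329528808594, 13.68769645690918), 60.88026809692383)
dial [0.57523975 0.28570277 0.03      ] ((11.450072288513184, 9.3229341506958), (10.693628311157227, 13.389628410339355), 73.5672378540039)
dial t6 [0.57919429 0.28365769 0.03      ]
```

```bash
python3 -m crank '[[-0.0035,0.0102,0,0,0,0],[-0.0035,0.0102,0,0,0,0],[0,0,0.03,0,0,0],[0,0,0.035,0,0,0],[0,0,0.035,0,0,0],[0,0,0.03,0,0,0],[0,0,0.02,0,0,0],[0,0,0.015,0,0,0],[0,0,0.0075,0,0,0],[0,0,0,0,0,0],[0,0,0,0,0,0]]'; python3 plan.py .438 -.285 .124 10.5
python3 -m crank '[[0,0,0,0,0,0],[0,0,0,0,0,0],[0,0,0,0,0,0],[0,0,0,0,0,0],[0,0,0,0,0,0],[0,0,0,0,0,0],[0,0,0,0,0,0],[0,0,0,0,0,0],[0,0,0,0,0,0],[0,0,0,0,0,0]]' 0 40
```

```text
clock: 14.7
position: [0.4379, -0.2854, 0.1244]
eef_rot: [180.0, -0.0, 10.5]
force: [-0.7, -0.0, 0.3]
grip_width: 0.0767
grip_force: 0.0
t 14.7 pos [ 0.4379 -0.2854  0.1244] rpy [179.99  -0.    10.45] F [-0.7 -0.   0.3] grip 0.0767 0.0
turn(rotvec, tool) [ 0.01 -0.   -0.05]
shift after turn [ 0.0002 -0.0004  0.0004]  before turn [ 0.0002 -0.0004  0.0004]
clock: 15.53
position: [0.4381, -0.2855, 0.1251]
eef_rot: [179.9, -0.1, 10.4]
force: [-0.7, 1.3, 6.4]
grip_width: 0.0283
grip_force: 39.2
```

```bash
python3 -m crank '[[0,0,-0.002,0,0,0],[0,0,-0.006,0,0,0],[0,0,-0.012,0,0,0],[0,0,-0.02,0,0,0],[0,0,-0.025,0,0,0],[0,0,-0.025,0,0,0],[0,0,-0.025,0,0,0],[0,0,-0.025,0,0,0],[0,0,-0.015,0,0,0],[0,0,0,0,0,0],[0,0,0,0,0,0]]' - 50; python3 plan.py .5765 .2855 .278 10.5
```

```text
clock: 16.45
position: [0.4379, -0.2854, 0.2803]
eef_rot: [179.9, -0.1, 10.4]
force: [0.4, 0.3, -2.0]
grip_width: 0.0282
grip_force: 49.1
t 16.45 pos [ 0.4379 -0.2854  0.2803] rpy [ 1.7988e+02 -9.0000e-02  1.0430e+01] F [ 0.4  0.3 -2. ] grip 0.0282 49.1335039121401
turn(rotvec, tool) [ 0.12 -0.09 -0.07]
shift after turn [ 0.2403 -0.5361  0.0023]  before turn [ 0.2397 -0.5364  0.0016]
```

```bash
python3 -m crank '[[0.003,-0.0067,0,0,0,0],[0.006,-0.0134,0,0,0,0],[0.009,-0.02,0,0,0,0],[0.012,-0.0268,0,0,0,0],[0.012,-0.0268,0,0,0,0],[0.012,-0.0268,0,0,0,0],[0.012,-0.0268,0,0,0,0],[0.012,-0.0268,0,0,0,0],[0.012,-0.0268,0,0,0,0],[0.012,-0.0268,0,0,0,0],[0.012,-0.0268,0,0,0,0],[0.012,-0.0268,0,0,0,0]]'
python3 -m crank '[[0.012,-0.0268,0,0,0,0],[0.012,-0.0268,0,0,0,0],[0.012,-0.0268,0,0,0,0],[0.012,-0.0268,0,0,0,0],[0.012,-0.0268,0,0,0,0],[0.012,-0.0268,0,0,0,0],[0.012,-0.0268,0,0,0,0],[0.012,-0.0268,0,0,0,0],[0.009,-0.02,0,0,0,0],[0.003,-0.0067,0,0,0,0],[0,0,0,0,0,0],[0,0,0,0,0,0]]'; python3 plan.py .5765 .2855 .18 10.5
```

```text
clock: 17.45
position: [0.5095, 0.0163, 0.2769]
eef_rot: [-179.9, 0.2, 10.4]
force: [0.2, -0.4, -1.7]
grip_width: 0.0279
grip_force: 49.2
clock: 18.45
position: [0.5722, 0.2706, 0.2773]
eef_rot: [179.9, 0.2, 10.5]
force: [0.5, -0.3, -1.2]
grip_width: 0.0278
grip_force: 49.2
t 18.45 pos [0.5722 0.2706 0.2773] rpy [179.94   0.19  10.48] F [ 0.5 -0.3 -1.2] grip 0.0278 49.21697260940732
turn(rotvec, tool) [ 0.06  0.19 -0.02]
shift after turn [ 0.0069 -0.0138  0.0973]  before turn [ 0.0073 -0.0139  0.0973]
```

```bash
python3 -m crank '[[0.003,-0.006,0,0,-0.1,0],[0.004,-0.009,0,0,0,0],[0.002,-0.001,0.02,0,0,0],[0,0,0.03,0,0,0],[0,0,0.03,0,0,0],[0,0,0.017,0,0,0],[0,0,0,0,0,0],[0,0,0,0,0,0],[0,0,0,0,0,0],[0,0,0,0,0,0]]'; python3 plan.py .5778 .2866 .155 10.5
cat > lm.py <<'E'
from m import *
import sys
t=sys.argv[1]
S=snap('scene','s'+t);T=snap('top','t'+t);o=get_obs();p=o['position'];zr=p[2]-.115
th=np.linspace(0,6.283,73)
def circ(c,x,y,z,r):return np.array([proj(c,[x+r*np.cos(a),y+r*np.sin(a),z]) for a in th])
S0=L('s7')
q=circ(S,p[0],p[1],zr,.023);print('pred rim u %.1f..%.1f vmax %.1f'%(q[:,0].min(),q[:,0].max(),q[:,1].max()))
d=np.abs(S['frame'].astype(int)-S0['frame']).sum(2)>60
v1=int(q[:,1].max())+4;u0=int(q[:,0].min())-12;u1=int(q[:,0].max())+12
for v in range(v1-16,v1+1):
    w=np.where(d[v,u0:u1])[0];print(v,(w.min()+u0,w.max()+u0,len(w)) if len(w) else None)
E
python3 lm.py 8
```

```text
clock: 19.28
position: [0.5804, 0.2887, 0.1848]
eef_rot: [-180.0, -0.1, 10.4]
force: [0.1, -0.2, -1.1]
grip_width: 0.0279
grip_force: 49.3
t 19.2833 pos [0.5804 0.2887 0.1848] rpy [-1.7996e+02 -1.4000e-01  1.0410e+01] F [ 0.1 -0.2 -1.1] grip 0.0279 49.25057025843671
turn(rotvec, tool) [-0.04 -0.14 -0.09]
shift after turn [-0.0029  0.0016  0.0298]  before turn [-0.003   0.0016  0.0298]
pred rim u 189.2..205.3 vmax 285.0
273 (np.int64(183), np.int64(211), 29)
274 (np.int64(186), np.int64(210), 25)
275 (np.int64(188), np.int64(210), 23)
276 (np.int64(188), np.int64(210), 23)
277 (np.int64(188), np.int64(211), 24)
278 (np.int64(188), np.int64(211), 24)
279 (np.int64(189), np.int64(211), 23)
280 (np.int64(189), np.int64(210), 22)
281 (np.int64(190), np.int64(207), 18)
282 (np.int64(190), np.int64(207), 18)
283 (np.int64(190), np.int64(206), 17)
284 (np.int64(193), np.int64(205), 13)
285 (np.int64(196), np.int64(203), 8)
286 (np.int64(199), np.int64(202), 2)
287 None
288 None
289 None
```

```bash
python3 - <<'E'
from m import *
S=L('s8');p=get_obs()['position'];z=p[2]-.115;c=proj(S,[p[0],p[1],z])
for du in((0,0),(1,0),(0,1),(.9,.6)):print(du,(ray(S,*(c+du),z)-[p[0],p[1],z])[:2])
T=L('t8');q=proj(T,[p[0],p[1],z]);print(q);u,v=q.astype(int)
print(T['frame'][v-12:v+14:3,u-14:u+16:3].sum(2)//3)
E
```

```text
(0, 0) [ 1.11022302e-16 -5.55111512e-17]
(1, 0) [-0.00251054 -0.00142182]
(0, 1) [-0.00207691  0.00267555]
(0.9, 0.6) [-0.00350412  0.00032804]
[134.77866583 188.79585544]
[[ 33  26  36  37  40  46  32  36 147 145]
 [ 36  35  35  32  34  33  37  71 155 184]
 [ 33  32  42  83  56  45  33  70 215 171]
 [ 59  56 115 113  99  94  53  30 143 172]
 [105  77  56 123 103  61  32  29 136 129]
 [148 127 108  45  42  39  36  69 180 147]
 [149 124 173 110  52  67 158 216 162 143]
 [159 190 243 133 132 164 212 211 213 198]
 [205 243 244 236 119 242 242 227 236 240]]
```

```bash
python3 -m crank '[[-0.0025,0.0023,0,0,0.1,0],[0,0,0.006,0,0,0],[0,0,0.008,0,0,0],[0,0,0.006,0,0,0],[0,0,0.003,0,0,0],[0,0,0,0,0,0],[0,0,0,0,0,0],[0,0,0,0,0,0],[0,0,0,0,0,0],[0,0,0,0,0,0]]'; python3 plan.py .5783 .286 .155 10.5; python3 lm.py 9
```

```text
clock: 20.22
position: [0.5771, 0.2857, 0.1595]
eef_rot: [-180.0, -0.0, 10.4]
force: [0.0, 0.9, -1.5]
grip_width: 0.0278
grip_force: 49.3
t 20.2167 pos [0.5771 0.2857 0.1595] rpy [-1.7999e+02 -4.0000e-02  1.0430e+01] F [ 0.   0.9 -1.5] grip 0.0278 49.25192487767845
turn(rotvec, tool) [-0.01 -0.04 -0.07]
shift after turn [ 0.0012 -0.0001  0.0045]  before turn [ 0.0012 -0.0001  0.0045]
pred rim u 192.2..208.1 vmax 289.3
277 (np.int64(184), np.int64(210), 26)
278 (np.int64(187), np.int64(210), 24)
279 (np.int64(191), np.int64(211), 21)
280 (np.int64(191), np.int64(210), 20)
281 (np.int64(191), np.int64(210), 20)
282 (np.int64(191), np.int64(209), 19)
283 (np.int64(191), np.int64(209), 19)
284 (np.int64(192), np.int64(208), 17)
285 (np.int64(192), np.int64(208), 17)
286 (np.int64(193), np.int64(208), 16)
287 (np.int64(193), np.int64(207), 15)
288 (np.int64(195), np.int64(204), 10)
289 (np.int64(198), np.int64(203), 6)
290 None
291 None
292 None
293 None
```

```bash
python3 -m crank '[[0,0,0.002,0,0,0],[0,0,0.002,0,0,0],[0,0,0,0,0,0],[0,0,0,0,0,0],[0,0,0,0,0,0],[0,0,0,0,0,0],[0,0,0,0,0,0],[0,0,0,0,0,0]]'; python3 plan.py .5775 .286 .155 10.5
```

```text
clock: 20.98
position: [0.5769, 0.2856, 0.1552]
eef_rot: [-180.0, -0.0, 10.4]
force: [-0.3, 0.4, -0.6]
grip_width: 0.0275
grip_force: 49.2
t 20.9833 pos [0.5769 0.2856 0.1552] rpy [-1.800e+02 -1.000e-02  1.043e+01] F [-0.3  0.4 -0.6] grip 0.0275 49.24980365817419
turn(rotvec, tool) [-0.   -0.01 -0.07]
shift after turn [ 0.0007 -0.0003  0.0002]  before turn [ 0.0007 -0.0003  0.0002]
```

```bash
python3 -c "
from station import *
print(get_obs()['force']);print(job_done())"
```

```text
[-0.28229646  0.35831317 -0.55444579]
the job is handed in; nothing more can be done
None
```

Job handed in at 21 s: the carrier is home against the end stop and released, with the plunger looking caught in its notch, and the lamp is held upright over the dial, centred to an estimated 2 mm with its rim about 10 mm above it; no verdict was returned.

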